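# Refit the drain plug of a canteen range

### The job

Refit the brass wing plug in the drain of the range's spill pan: stand it upright in the threaded drain, turn it gently backward (anticlockwise from above) until the thread starts meet and it drops, then screw it forward (clockwise) fully home, until its flange sits flush on the drain all round. Keep it straight so that it does not cross-thread, no more than hand-tight, leave it released, and do not disturb the other things in the pan.

Things in the scene. Friction and masses are not known exactly. Their poses are not given: they have to be found in the camera images.
- pan: Fixed black steel spill pan, 440 (x) by 500 (y) mm, its floor 50 mm and the top of its 16 mm wide rim 72 mm above the deck. Origin: pan centre at deck height; z up, x away from the robot at yaw 0. A cast-iron ring burner 112 mm across and 46 mm tall is fixed on the floor at (135, -30) mm in this frame; low lugs fill the corners.
- drain: Fixed round cast-iron drain boss in the pan, 110 mm across at its foot. Origin: centre of its flat top face (82 mm across, 6 mm above the pan floor), on the axis of the threaded hole, z up. Hole 52 mm wide, 41 mm between its two helical inner ribs: a right-handed two-start thread, 16 mm lead. Any yaw: the ribs' upper ends, the thread starts, lie at +x and -x.
- plug: Loose brass wing plug, 0.24 to 0.39 kg, 64 mm tall, standing upright on the pan floor. Origin: middle of its lower end, z up its axis. Shank 39 mm across, 28 mm long, coned at the lower 6 mm, with two thread ribs (48 mm across, each 50 degrees long) whose lower leading ends lie at +x and -x, in line with the wing. Above the shank a round flange, 58 mm across, 6 mm thick, carrying the wing.
- plug_flange (a point): On the plug's axis at the flange's underside, 28 mm above its lower end; on the drain's origin when home. Set in the hole it rests 7 to 15 mm above the face; turned anticlockwise it climbs to 14.5 mm, then drops about 7 mm as the wing comes in line with the drain's x axis. From there it meets the face after about 150 degrees clockwise and is tight at about 185.
- plug_wing_end (a point): Top corner of the wing's +x end, 27 mm from the axis, 64 mm above the lower end. The wing is the grip: a flat upright bar on the flange, 54 mm long (plug x), 12 mm thick (plug y), 30 mm tall, from 34 to 64 mm above the lower end. Fingers held loosely either side of it turn the plug, which sinks between them by its own weight.
- cap_large: Loose cast-iron burner cap, disc 96 mm across and 18 mm tall, lying in the pan; origin at the centre of its underside. A bystander.
- cap_small: Loose cast-iron burner cap, disc 72 mm across and 16 mm tall, lying in the pan; origin at the centre of its underside. A bystander.
- gas_cock: Loose small brass gas cock with a steel lever, about 56 mm long and 34 mm tall, lying in the pan; origin under its middle. A bystander.
- drain_start (a point): Upper end of one of the two inner ribs (thread starts), 23 mm from the drain's axis along its +x, 1 mm below the top face. From here the rib winds downward clockwise seen from above. The other rib starts opposite, at -x.
- pliers: Loose slip-joint pliers with red grips, about 150 mm long and 16 mm tall, lying in the pan; origin under the pivot. A bystander.
Mind the look-alikes: they are no part of the job. What is meant by the plug is not purple or red, and is the smaller of those in its own colour.

How it is judged:
On the way, in this order (a step that is already met when the one before it is completed fails the run):
1. the plug, upright in the mouth of the drain, has come up to the top of the thread start (z of plug_flange in the frame of drain between 0.0132 and 0.0175 m and horizontal distance between plug_flange and drain below 0.005 m and angle between plug's own z axis and vertical below 0.15 rad and ((x of plug_wing_end in the frame of drain above 0.0245 m and y of plug_wing_end in the frame of drain between -0.0065 and 0.0025 m) or (x of plug_wing_end in the frame of drain below -0.0245 m and y of plug_wing_end in the frame of drain between -0.0025 and 0.0065 m))), for 0.02 s.
2. turned on backward, it has dropped into the thread start and stands straight (z of plug_flange in the frame of drain between 0.003 and 0.0098 m and horizontal distance between plug_flange and drain below 0.005 m and angle between plug's own z axis and vertical below 0.06 rad and ((x of plug_wing_end in the frame of drain above 0.012 m and y of plug_wing_end in the frame of drain above -0.006 m) or (x of plug_wing_end in the frame of drain below -0.012 m and y of plug_wing_end in the frame of drain below 0.006 m))), for 0.1 s.
At the end, for the whole second after the job is handed in: The plug is screwed home: the underside of its flange is less than 1.5 mm above the drain's top face, its axis within 2.5 mm of the drain's and upright within 0.03 rad (1.7 degrees), at rest and released (z of plug_flange in the frame of drain between -0.002 and 0.0015 m and horizontal distance between plug_flange and drain below 0.0025 m and angle between plug's own z axis and vertical below 0.03 rad and linear speed of plug below 0.01 m/s and angular speed of plug below 0.1 rad/s and not (contact force between the fingers and plug above 0.1 N)); the robot touches nothing.
It fails at once if the plug is forced crooked in the drain (tilted over 0.25 rad, cross-threaded) (z of plug_flange in the frame of drain between -0.01 and 0.012 m and horizontal distance between plug_flange and drain below 0.02 m and angle between plug's own z axis and vertical above 0.25 rad).
It fails at once if the plug is forced or over-tightened: over 300 N between plug and drain (contact force between plug and drain above 300 N).
It fails at once if a bystander in the pan (burner cap, gas cock or pliers) is moved more than 20 mm (distance of any of cap_large, cap_small, gas_cock, pliers from where it was at the start of the episode above 0.02 m).
It also fails if it takes over 72 s, if anything falls off the work surface, if the arm or the gripper's body presses on something with over 40 N, if the wrist force passes 120 N, or if a joint passes its speed limit or range.

### The arm

A 7-joint arm with a two-finger parallel gripper is mounted at the origin on the work surface. World frame = base frame: x ahead of the robot, y to its left, z up, the work surface at z = 0. Lengths are in m, angles in rad, forces in N, time in s.
With the tool pointing down it reaches from about 0.425 to 0.875 m from the base axis. Payload 4.7 kg.
Tool frame: the origin (TCP) lies at the very end of the fingers, on their centre line; the grasp point (between the pads) lies 19 mm behind it (ctrl.grasp_offset is the distance from the TCP to the grasp point, in m); z points along the fingers, y is the direction in which the jaws open and shut (so a half turn about z gives the same grasp; the last joint's range is limited). The gripper opens to 87 mm and grips with 3 to 60 N. Pads are 19 mm wide; open, the fingers measure 117 mm over their backs; the gripper's body (75 mm by 190 mm) begins 51 mm behind the grasp point.
Start: joints at [-1.287, 0.321, -0.07, 1.45, 0.023, 1.371, -0.057], TCP at [0.173, 0.626, 0.223] pointing down, gripper open.
Joint ranges: [-2.86, 2.86], [-0.3, 2.09], [-1.38, 1.24], [0.06, 2.45], [-1.56, 4.7], [0.09, 2.05], [-2.69, 2.69]. Speed limits (rad/s): [2.57, 2.57, 3.14, 3.14, 3.14, 3.14, 3.14].

### API

Orientations are given as a rotation vector (axis times angle).
In Python, from bench import ctrl gives the robot as it stands.
- The arm moves only by the shell command python3 -m creep 'ROWS' [FORCE]. ROWS is JSON, a list that holds one entry, the list of rows, each a list of 7 numbers: the opening, from 0 (shut) to 1 (fully open), then the shift along the tool's x, y, z in mm, then the turn, a rotation vector about the tool's x, y, z in rad. In form: [[[grip, dx, dy, dz, rx, ry, rz], ...]]. A call has 1 to 5 rows; each row is the pose to reach, as a shift and turn from the pose commanded when the call began, along the tool's axes at that moment; what a row does not reach only later rows make up. A row lasts 1/10 s, in which the tool goes at most 50 mm and 8.59 degrees, less where a joint would pass 70% of its speed; a pose out of reach is approached as far as the arm can. A call with a gripper value outside its range is refused whole. The fingers move at their own pace and stop on an object; FORCE is the grip in N (left out, the last holds). Time passes only in rows, so rows that repeat a pose let the fingers close. It gives the time, the measured TCP pose, the force and the opening at its end, in the units of the state.
- ctrl.get_state(): the state, without advancing time (a new reading comes with each control period).
- ctrl.get_image(name): name is "side" or "top"; returns the picture (400x640x3 uint8, red, green, blue); there is no depth.
- ctrl.camera_params(name): a dict with "K" (3x3 intrinsics, pixels), "pose" (4x4, takes a point from camera to world coordinates). Camera axes: x right, y down, z forward; pixel columns grow to the right and rows downward; lengths in m; the calibration is good to about 2 mm. A picture is of the moment at which its call begins. camera_params takes no time and is no camera call.
- ctrl.close_job(): hands the job in, once; it reports no verdict.
The state is a dict: "time": time; "joint_positions": joint angles; "qd": joint speeds; "joint_torque": joint torques, N m; "position": TCP position; "tool_rot": TCP orientation; "ft_force": force on the tool from outside, world axes, zero at the start; "torque": the same for the moment, N m; "grip_width": opening from 0.0 (shut) to 1.0 (fully open).
Only numpy, scipy, OpenCV 4.12 (cv2) and the standard library are available. Lean on these libraries where they do the work, as an engineer would, in place of code of your own. Each camera call takes 0.05 s, during which the arm holds its last target. There are 200 camera calls.

## Working session

There is one attempt and no reset: what is moved stays moved. The work goes in short steps, Python scripts to look and compute and a shell command to move; the robot and the scene stay as the last step left them, time stands still between calls to the robot, and variables do not carry over. Pictures are saved under pics/ and viewed, about 8 in all and at most 12, crops included, and the job is handed in when it is done.

```bash
mkdir -p pics; cat > h.py <<'E'
import numpy as np, cv2
from scipy.spatial.transform import Rotation as R
from bench import ctrl
def img(n,save=None):
    im=ctrl.get_image(n)[:,:,::-1].copy()
    if save: cv2.imwrite('pics/'+save,im)
    return im
def ray(n,u,v):
    c=ctrl.camera_params(n);K=np.array(c['K']);P=np.array(c['pose'])
    return P[:3,3],P[:3,:3]@np.linalg.solve(K,[u,v,1])
def onz(n,u,v,z):
    o,d=ray(n,u,v); return o+d*(z-o[2])/d[2]
def proj(n,p):
    c=ctrl.camera_params(n);K=np.array(c['K']);P=np.array(c['pose'])
    q=K@(P[:3,:3].T@(np.array(p)-P[:3,3])); return q[:2]/q[2]
E
python3 - <<'E'
from h import *
a=img('top','t0.png');b=img('side','s0.png')
cv2.imwrite('pics/all.png',cv2.resize(np.vstack([a,b]),(480,600)) if 0 else np.vstack([a,b])[:, :])
for n in('top','side'):
    c=ctrl.camera_params(n);print(np.round(c['K'],1).tolist(),np.round(c['pose'],3).tolist())
s=ctrl.get_state();print(s['time'],s['position'],s['tool_rot'],s['grip_width'],ctrl.grasp_offset)
E
```

```text
[[370.0, 0.0, 314.4], [0.0, 370.0, 195.1], [0.0, 0.0, 1.0]] [[0.008, -0.993, 0.12, 0.363], [-1.0, -0.011, -0.025, -0.068], [0.026, -0.12, -0.992, 0.98], [0.0, 0.0, 0.0, 1.0]]
[[426.5, 0.0, 319.3], [0.0, 426.5, 203.7], [0.0, 0.0, 1.0]] [[0.839, -0.295, 0.457, -0.032], [-0.544, -0.454, 0.706, -0.892], [-0.0, -0.841, -0.541, 0.711], [0.0, 0.0, 0.0, 1.0]]
0.1 [0.1731677  0.62600612 0.22156127] [-4.22464710e-01 -3.11289716e+00  2.68484831e-03] 1.0015574194539636 0.0187
```

View pics/t0.png

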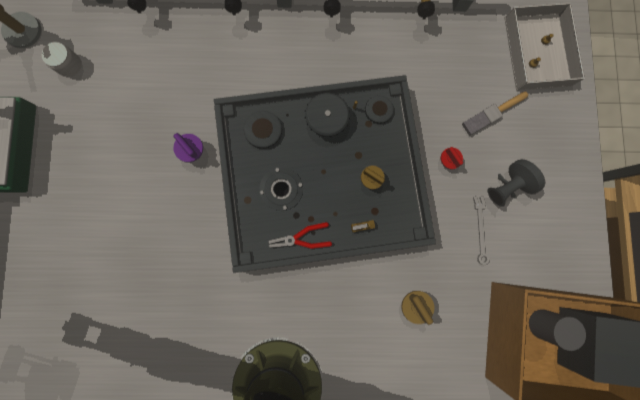

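View pics/s0.png

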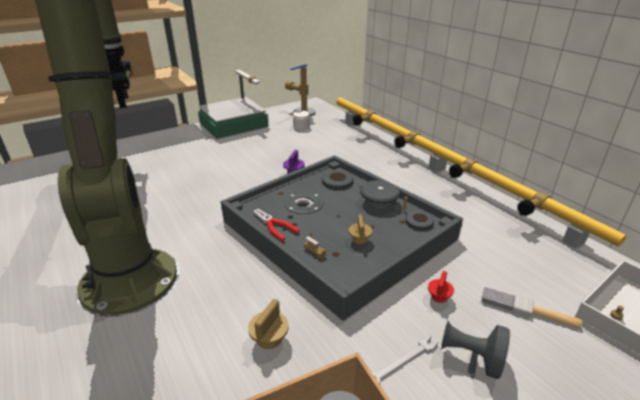

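Top view: brass plug in the pan at (373,178). Look-alikes are the larger brass one at (418,307), purple at (188,148) and red at (452,158). The smaller brass one, in the pan, is the one wanted. The drain is at (281,188), pliers at (300,240), gas cock at (363,227). Next, a close crop of plug and drain.

```bash
python3 - <<'E'
from h import *
acc={n:np.mean([img(n).astype(float) for _ in range(4)],0) for n in('top','side')}
for n in acc: np.save(n+'.npy',acc[n])
f=lambda n,x,y,s:np.clip(cv2.resize(acc[n][y:y+s,x:x+s],(380,280) if 0 else (300,300),interpolation=cv2.INTER_CUBIC)*1.6,0,255)
cv2.imwrite('pics/c1.png',np.vstack([np.hstack([f('top',256,163,50),f('top',348,153,50)]),np.hstack([f('side',275,175,60),f('side',330,205,60)])]))
hsv=cv2.cvtColor(acc['top'].astype(np.uint8),cv2.COLOR_BGR2HSV)
m=cv2.inRange(hsv,(10,90,40),(35,255,255));m[:,:345]=0;m[:155]=0;m[205:]=0;m[:,400:]=0
v,u=np.nonzero(m);print(len(u),u.min(),u.max(),v.min(),v.max(),u.mean(),v.mean())
for t in [(281,188)]: print(onz('top',*t,.056))
print(onz('top',u.mean(),v.mean(),.09))
E
```

```text
466 356 384 155 189 372.1051502145923 176.5579399141631
[ 0.4916494  -0.00659092  0.056     ]
[ 0.51778552 -0.23099007  0.09      ][ WARN:0@10.733] global loadsave.cpp:1063 imwrite_ Unsupported depth image for selected encoder is fallbacked to CV_8U.
```

View pics/c1.png

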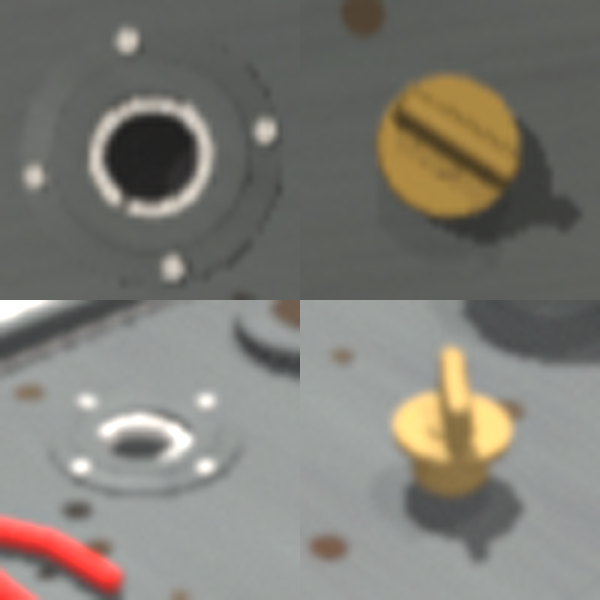

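The crop confirms it: the brass plug stands upright, flange centred at about (372.4,176.9), with its wing running right-down. The drain hole is at about (280.7,188.3), with a dark nick in its bright ring at the lower left. Next I measure both and look at the drain enhanced, for the thread starts.

```bash
python3 - <<'E'
from h import *
t=np.mean([img('top').astype(float) for _ in range(8)],0); s=np.mean([img('side').astype(float) for _ in range(8)],0)
g=t.mean(2)
# wing dark face
sub=g[160:194,356:389]; 
hsv=cv2.cvtColor(t.astype(np.uint8),cv2.COLOR_BGR2HSV)
yy,xx=np.mgrid[0:400,0:640]
c=np.array([372.4,176.9]); inside=np.hypot(xx-c[0],yy-c[1])<10.5
th=g[inside]; m=inside&(g<np.median(th)*.72)
v,u=np.nonzero(m); P=np.array([onz('top',a,b,.099)[:2] for a,b in zip(u,v)])
w=np.linalg.svd(P-P.mean(0))[2][0]; print('wing dark',len(u),P.mean(0),np.degrees(np.arctan2(w[1],w[0]))%180)
# flange mask circle
b=(cv2.inRange(hsv,(12,110,50),(32,255,255))); b[:,:350]=0;b[:160]=0;b[196:]=0;b[:,395:]=0
cn=max(cv2.findContours(b,0,1)[0],key=cv2.contourArea);(e,r)=cv2.minEnclosingCircle(cn);print('flange',e,r,onz('top',*e,.084), cv2.fitEllipse(cn))
# bolts, ring
for x,y in [(127,40),(265,130),(172,268),(34,176)]:
    u0,v0=int(256+x/6),int(163+y/6); k=g[v0-4:v0+5,u0-4:u0+5]; k=np.clip(k-np.percentile(k,70),0,None)
    Y,X=np.mgrid[v0-4:v0+5,u0-4:u0+5]; print('bolt',onz('top',(X*k).sum()/k.sum(),(Y*k).sum()/k.sum(),.054))
ring=(np.hypot(xx-280.7,yy-188.3)<13)&(g>np.percentile(g[176:200,268:292],70))
cn=cv2.convexHull(np.argwhere(ring)[:,::-1].astype(np.int32));e=cv2.fitEllipse(cn);print(e,onz('top',*e[0],.056))
f=lambda a,x,y,w,h,W,H:cv2.resize(a[y:y+h,x:x+w],(W,H),interpolation=cv2.INTER_CUBIC)
A=f(t,266,174,30,30,400,400);B=f(s,288,188,30,30,400,400)
G=lambda a:255*(np.clip(a,0,255)/255)**.5
cv2.imwrite('pics/c2.png',np.hstack([G(A),G(B)]).astype(np.uint8))
E
```

```text
wing dark 51 [ 0.51436331 -0.22910265] 56.45103338570782
flange (372.5, 176.96153259277344) 11.894732475280762 [ 0.51783484 -0.23305748  0.084     ] ((372.3355407714844, 176.9735870361328), (22.415067672729492, 23.11773681640625), 105.08055114746094)
bolt [0.53984936 0.00539296 0.054     ]
bolt [ 0.50198856 -0.05343708  0.054     ]
bolt [ 0.44358575 -0.01539732  0.054     ]
bolt [0.481506   0.04307155 0.054     ]
((280.7922668457031, 188.71762084960938), (20.410512924194336, 21.891525268554688), 63.46804428100586) [ 0.48982045 -0.00610356  0.056     ]
```

View pics/c2.png

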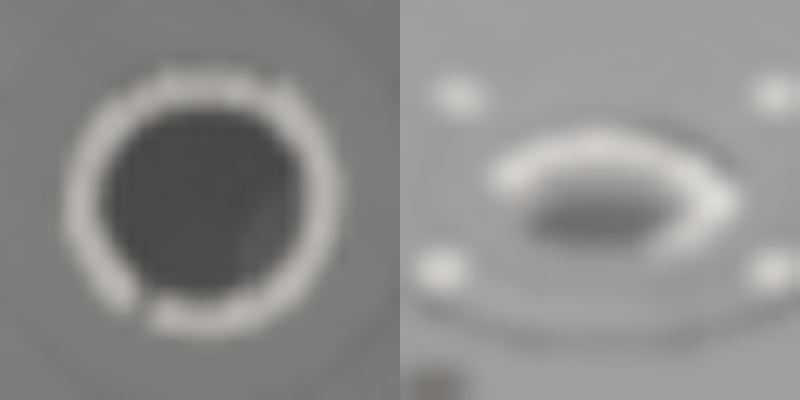

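The drain's bright ring is nicked at about (140,310) and (265,80) in the left crop. Those points are opposite each other, so its x axis lies near -30° (mod 180), and the bolt pattern less 45° gives -33°. Drain ≈ (0.491,-0.0055); plug ≈ (0.518,-0.233), wing yaw ≈ 56°. On to the approach.

```bash
cat >> h.py <<'E'
def go(x,y,z,jaw):
    """shift (mm, tool axes) and turn to a tool-down pose with jaw direction jaw (deg, mod 180 nearest)"""
    s=ctrl.get_state();M=R.from_rotvec(s['tool_rot']).as_matrix()
    d=M.T@(np.array([x,y,z])-s['position'])*1000
    cur=np.degrees(np.arctan2(M[1,1],M[0,1])); a=(jaw-cur+180)%360-180
    yv=np.array([np.cos(np.radians(jaw)),np.sin(np.radians(jaw)),0]);zv=np.array([0,0,-1.])
    T=np.c_[np.cross(yv,zv),yv,zv]; r=R.from_matrix(M.T@T).as_rotvec()
    print('shift',np.round(d,1),'turn',np.round(r,3),'deg ccw',round(a,1)); return
def st():
    s=ctrl.get_state();M=R.from_rotvec(s['tool_rot']).as_matrix()
    print('t %.2f pos %s jaw %.1f tilt %.3f F %s T %s grip %.1fmm j7 %.2f'%(s['time'],np.round(s['position']*1000,1),np.degrees(np.arctan2(M[1,1],M[0,1])),np.arccos(-M[2,2]),np.round(s['ft_force'],1),np.round(s['torque'],2),s['grip_width']*87,s['joint_positions'][6]))
E
python3 -c "
from h import *
st();go(.5,.25,.22,20)"
```

```text
t 1.30 pos [173.3 626.5 222.6] jaw 74.5 tilt 0.000 F [ 0.   0.  -0.6] T [-0.04  0.08  0.04] grip 86.8mm j7 -0.06
shift [-415.3 -275.8    2.6] turn [0.    0.    0.952] deg ccw -54.5
```

```bash
python3 -m creep '[[[0.6,-50,-30,0,0,0,0.1],[0.6,-90,-60,0,0,0,0.2],[0.6,-130,-90,0,0,0,0.3],[0.6,-170,-115,0,0,0,0.4],[0.6,-210,-140,0,0,0,0.48]]]' 10
python3 -c "
from h import *
st();go(.5,.2,.2,10)"
```

```text
time: 1.8
position: [0.3376, 0.4359, 0.2229]
tool_rot: [1.155, 2.921, 0.001]
ft_force: [-0.1, 0.7, 0.4]
grip_width: 0.648
t 1.80 pos [337.6 435.9 222.9] jaw 46.8 tilt 0.001 F [-0.1  0.7  0.4] T [ 0.03 -0.04 -0.01] grip 56.4mm j7 -0.13
shift [-279.8  -61.    22.8] turn [ 0.001 -0.001  0.643] deg ccw -36.8
```

```bash
python3 -m creep '[[[0.6,-50,-12,0,0,0,0.12],[0.6,-100,-24,0,0,0,0.25],[0.6,-150,-36,0,0,0,0.38],[0.6,-200,-48,0,0,0,0.5],[0.6,-240,-60,0,0,0,0.62]]]' >/dev/null
python3 -c "
from h import *
st();go(.518,-.1,.18,-20)"
```

```text
t 2.30 pos [472.5 228.  223. ] jaw 11.2 tilt 0.001 F [ 0.1  1.  -0.1] T [-0.06  0.02 -0.01] grip 51.9mm j7 -0.29
shift [-330.6  -19.2   42.8] turn [ 0.001 -0.001  0.545] deg ccw -31.2
```

```bash
python3 -m creep '[[[0.6,-48,-3,5,0,0,0.08],[0.6,-96,-6,10,0,0,0.16],[0.6,-144,-9,15,0,0,0.24],[0.6,-192,-12,20,0,0,0.32],[0.6,-240,-15,25,0,0,0.4]]]' >/dev/null
python3 -c "
from h import *
st();go(.518,-.233,.15,-33.5)"
```

```text
t 2.80 pos [504.7  -9.9 197.8] jaw -11.6 tilt 0.001 F [ 1.3 -0.9 -0.2] T [-0.15 -0.03  0.  ] grip 52.1mm j7 -0.22
shift [-215.9   57.8   47.6] turn [ 0.001 -0.001  0.383] deg ccw -21.9
```

```bash
python3 -m creep '[[[0.6,-45,12,10,0,0,0.08],[0.6,-90,24,20,0,0,0.16],[0.6,-135,36,30,0,0,0.24],[0.6,-180,48,40,0,0,0.32],[0.6,-216,58,47,0,0,0.383]]]' >/dev/null
python3 -m creep '[[[0.6,0,0,0,0,0,0],[0.6,0,0,0,0,0,0]]]' >/dev/null
python3 - <<'E'
from h import *
st();go(.518,-.233,.088,-33.5)
a=img('top');b=img('side')
f=lambda a,x,y,w,h,W,H:cv2.resize(a[y:y+h,x:x+w],(W,H),interpolation=cv2.INTER_CUBIC)
cv2.imwrite('pics/c3.png',np.hstack([f(a,335,140,80,80,400,400),f(b,320,190,80,80,400,400)]))
print(proj('top',[.518,-.233,.15]),proj('side',[.518,-.233,.15]))
E
```

```text
t 3.50 pos [ 518.4 -232.   150.3] jaw -33.4 tilt 0.001 F [0.2 0.4 0.1] T [-0.05  0.09 -0.05] grip 52.3mm j7 -0.06
shift [-1.   0.3 62.3] turn [-0.001  0.     0.001] deg ccw -0.1
[377.71745136 172.02668037] [362.42374758 208.07271513]
```

View pics/c3.png

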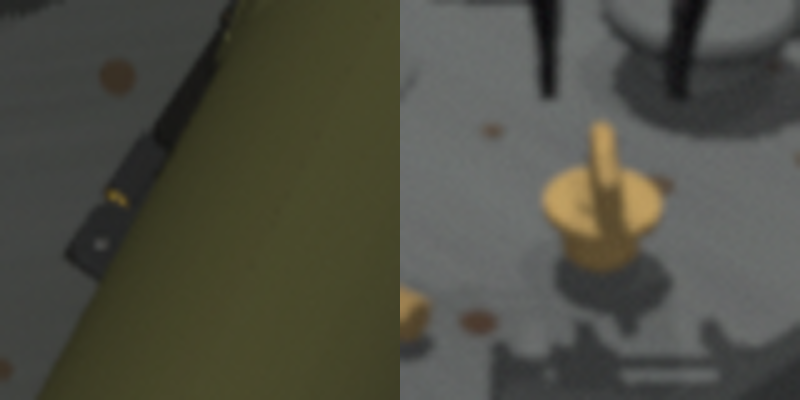

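The side crop shows the open fingers, tips at (548,98) and (678,98), straddling the wing, top at (602,125). Offset is about 1–2 mm, so I descend and grip.

```bash
python3 -m creep '[[[0.6,-1,0,30,0,0,0],[0.6,-1,0,50,0,0,0],[0.5,-1,0,61,0,0,0],[0.3,-1,0,61,0,0,0],[0.1,-1,0,61,0,0,0]]]' 15
python3 -m creep '[[[0.05,0,0,0,0,0,0],[0.05,0,0,0,0,0,0],[0.05,0,0,0,0,0,0],[0.05,0,0,0,0,0,0]]]' 20
python3 -c "
from h import *
st();go(.517,-.233,.155,-33.5)"
```

```text
time: 4.1
position: [0.5189, -0.2316, 0.0903]
tool_rot: [2.764, 1.492, 0.002]
ft_force: [-0.8, -0.1, 0.5]
grip_width: 0.411
time: 4.5
position: [0.5185, -0.2322, 0.0901]
tool_rot: [2.765, 1.491, 0.001]
ft_force: [-0.5, 0.4, 1.8]
grip_width: 0.138
t 4.50 pos [ 518.5 -232.2   90.1] jaw -33.3 tilt 0.001 F [-0.5  0.4  1.8] T [-0.03  0.25  0.01] grip 12.0mm j7 -0.01
shift [ -1.4  -0.8 -64.9] turn [ 0.001 -0.001  0.003] deg ccw -0.2
```

Gripped (12.0 mm = wing thickness). I lift, then move to the drain, turning to jaw 10° (wing at 100°, about 50° short of the start).

```bash
python3 -m creep '[[[0.05,0,0,-15,0,0,0],[0.05,0,0,-35,0,0,0],[0.05,0,0,-35,0,0,0]]]' 20
python3 -c "
from h import *
st();go(.491,-.0055,.125,10)"
```

```text
time: 4.8
position: [0.5199, -0.2332, 0.1274]
tool_rot: [2.763, 1.489, 0.006]
ft_force: [1.2, 0.7, -1.6]
grip_width: 0.138
t 4.80 pos [ 519.9 -233.2  127.4] jaw -33.4 tilt 0.005 F [ 1.2  0.7 -1.6] T [-0.17  0.05  0.01] grip 12.0mm j7 -0.03
shift [ 174.3 -149.4    2. ] turn [ 0.005  0.    -0.757] deg ccw 43.4
```

```bash
python3 -m creep '[[[0.05,35,-30,0,0,0,-0.12],[0.05,70,-60,0,0,0,-0.24],[0.05,105,-90,0,0,0,-0.36],[0.05,140,-120,0,0,0,-0.48],[0.05,174,-149,0,0,0,-0.6]]]'>/dev/null
python3 -m creep '[[[0.05,0,0,0,0,0,-0.15],[0.05,0,0,0,0,0,-0.157],[0.05,0,0,0,0,0,-0.157],[0.05,0,0,0,0,0,-0.157]]]' >/dev/null
python3 - <<'E'
from h import *
st();go(.491,-.0055,.125,10)
a=img('top');b=img('side')
f=lambda a,x,y,w,h,W,H:cv2.resize(a[y:y+h,x:x+w],(W,H),interpolation=cv2.INTER_CUBIC)
cv2.imwrite('pics/c4.png',np.hstack([f(a,240,150,80,80,400,400),f(b,265,150,80,80,400,400)]))
for p in ([.491,-.0055,.056],[.491,-.0055,.085]):print(proj('side',p))
E
```

```text
t 5.70 pos [489.4  -6.4 124.4] jaw 9.7 tilt 0.000 F [ 0.3  0.7 -3.9] T [-0.11  0.05  0.03] grip 12.2mm j7 0.16
shift [ 0.6  1.8 -0.6] turn [-0.     0.    -0.005] deg ccw 0.3
[304.15709941 201.65369881]
[303.95533277 192.98424851]
```

View pics/c4.png

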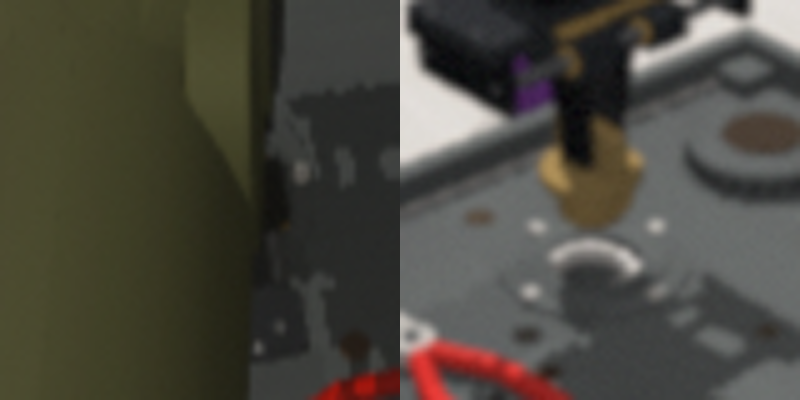

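The side crop shows the plug upright over the drain: flange spans 540–645, hole ring 548–642, about 1 mm short of centred. I correct and lower in stages, watching force.

```bash
python3 -m creep '[[[0.05,1.6,1.9,10,0,0,0],[0.05,1.6,1.9,20,0,0,0],[0.05,1.6,1.9,27,0,0,0],[0.05,1.6,1.9,27,0,0,0],[0.05,1.6,1.9,27,0,0,0]]]' 8 >/dev/null
python3 -c "
from h import *
st()"
python3 -m creep '[[[0.05,0,0,3,0,0,0],[0.05,0,0,5,0,0,0],[0.05,0,0,7,0,0,0],[0.05,0,0,7,0,0,0]]]' 8 >/dev/null
python3 -c "
from h import *
st();go(.491,-.0045,.09,10)"
```

```text
t 6.30 pos [490.8  -3.1  97.2] jaw 10.0 tilt 0.001 F [ 0.1 -0.4 -2.8] T [-0.04  0.04 -0.04] grip 12.1mm j7 0.18
t 6.70 pos [490.8  -3.   90.3] jaw 10.0 tilt 0.000 F [ 0.4  0.1 -2. ] T [-0.07  0.01 -0.03] grip 11.8mm j7 0.18
shift [-1.5 -0.1  0.3] turn [-0. -0.  0.] deg ccw -0.0
```

```bash
python3 -m creep '[[[0.05,-1,0,2,0,0,0],[0.05,-1,0,4,0,0,0],[0.05,-1,0,4,0,0,0]]]' 8 >/dev/null
python3 -c "
from h import *
st()"
python3 -m creep '[[[0.05,0,0,1,0,0,0],[0.05,0,0,2,0,0,0],[0.05,0,0,2,0,0,0]]]' 8 >/dev/null
python3 - <<'E'
from h import *
st()
b=img('side')
f=lambda a,x,y,w,h,W,H:cv2.resize(a[y:y+h,x:x+w],(W,H),interpolation=cv2.INTER_CUBIC)
cv2.imwrite('pics/c5.png',f(b,265,150,80,80,500,500))
E
```

```text
t 7.00 pos [490.9  -4.   86.3] jaw 10.0 tilt 0.000 F [-0.6 -0.1 -3. ] T [-0.09  0.01  0.03] grip 12.1mm j7 0.19
t 7.30 pos [491.1  -4.   84.4] jaw 10.0 tilt 0.000 F [-1.1  0.4 -2.6] T [-0.13  0.04 -0.04] grip 11.6mm j7 0.19
```

View pics/c5.png

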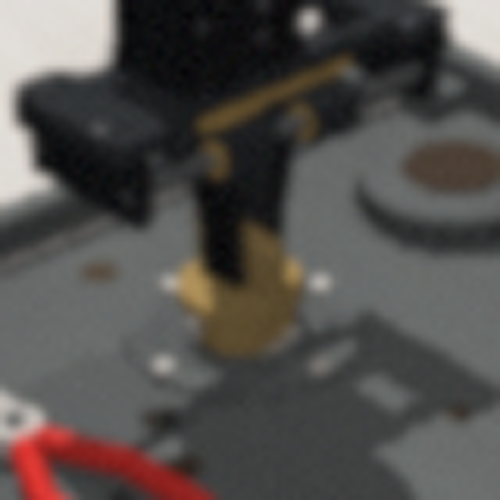

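The shank is in the hole, straight, with no side force. I lower further in small steps to find the rest height.

```bash
for i in 1 2 3; do python3 -m creep '[[[0.05,0,0,1,0,0,0],[0.05,0,0,1,0,0,0]]]' 6 >/dev/null
python3 -c "
from h import *
st()"; done
```

```text
t 7.55 pos [491.   -4.   83.4] jaw 10.0 tilt 0.000 F [ 0.4 -0.5 -3.2] T [-0.12  0.12 -0.01] grip 12.1mm j7 0.19
t 7.75 pos [491.1  -4.   82.4] jaw 10.0 tilt 0.000 F [ 1.   0.3 -2.2] T [-0.07 -0.04  0.02] grip 11.7mm j7 0.19
t 7.95 pos [491.1  -4.   81.4] jaw 10.0 tilt 0.000 F [-0.4 -0.4 -1.9] T [-0.12  0.04 -0.02] grip 11.8mm j7 0.19
```

```bash
python3 -m creep '[[[0.165,0,0,0,0,0,0],[0.165,0,0,0,0,0,0],[0.165,0,0,0,0,0,0],[0.165,0,0,0,0,0,0]]]' 6 >/dev/null
python3 - <<'E'
from h import *
st()
b=np.mean([img('side').astype(float) for _ in range(3)],0).astype(np.uint8);cv2.imwrite('pics/ref0.png',b)
hsv=cv2.cvtColor(b,cv2.COLOR_BGR2HSV);m=cv2.inRange(hsv,(10,90,40),(32,255,255))
print([ (i,int((m[i,285:325]>0).sum()),) for i in range(180,215)])
E
```

```text
t 8.35 pos [491.4  -3.9  81.8] jaw 10.0 tilt 0.001 F [ 0.1 -0.   0.6] T [-0.04  0.01 -0.01] grip 14.2mm j7 0.19
[(180, 0), (181, 0), (182, 0), (183, 0), (184, 0), (185, 0), (186, 3), (187, 4), (188, 6), (189, 7), (190, 7), (191, 7), (192, 8), (193, 12), (194, 13), (195, 17), (196, 19), (197, 19), (198, 19), (199, 18), (200, 17), (201, 16), (202, 13), (203, 13), (204, 12), (205, 9), (206, 5), (207, 0), (208, 0), (209, 0), (210, 0), (211, 0), (212, 0), (213, 0), (214, 0)]
```

```bash
cat >> h.py <<'E'
def hgt(k=3):
    b=np.mean([img('side').astype(float) for _ in range(k)],0)
    sub=cv2.resize(b[175:215,280:328].astype(np.uint8),None,fx=8,fy=8,interpolation=cv2.INTER_CUBIC)
    m=cv2.inRange(cv2.cvtColor(sub,cv2.COLOR_BGR2HSV),(10,90,40),(32,255,255))
    n=(m>0).sum(1);r=np.nonzero(n>40)[0]; c=np.nonzero(n>130)[0]
    print('bottom row %.2f  wide rows %.2f-%.2f top %.2f'%(175+r.max()/8,175+c.min()/8,175+c.max()/8,175+r.min()/8))
E
python3 -c "
from h import *
hgt()"
python3 -m creep '[[[0.165,0,0,0,0,0,-0.12],[0.165,0,0,0,0,0,-0.24],[0.165,0,0,0,0,0,-0.36],[0.165,0,0,0,0,0,-0.48],[0.165,0,0,0,0,0,-0.5]]]' 6 >/dev/null
python3 -c "
from h import *
st();hgt()"
python3 -m creep '[[[0.165,0,0,0,0,0,-0.06],[0.165,0,0,0,0,0,-0.12],[0.165,0,0,0,0,0,-0.18]]]' 6 >/dev/null
python3 -c "
from h import *
st();hgt()"
```

```text
bottom row 206.25  wide rows 195.62-200.75 top 187.75
t 9.15 pos [491.9  -4.   82.3] jaw 38.7 tilt 0.001 F [-0.3 -0.3  5.4] T [-0.11  0.11 -0.08] grip 14.6mm j7 0.69
bottom row 206.38  wide rows 195.75-200.50 top 187.62
t 9.60 pos [492.1  -4.   82.6] jaw 49.0 tilt 0.002 F [ 0.3 -0.2  7.5] T [-0.08  0.22 -0.08] grip 14.5mm j7 0.87
bottom row 206.38  wide rows 195.62-200.50 top 187.62
```

```bash
python3 -m creep '[[[0.18,0,0,-1,0,0,-0.03],[0.18,0,0,-1,0,0,-0.08],[0.18,0,0,-1,0,0,-0.12]]]' 6 >/dev/null
python3 -c "
from h import *
st();hgt()"
python3 -m creep '[[[0.18,0,0,0,0,0,-0.05],[0.18,0,0,0,0,0,-0.1],[0.18,0,0,0,0,0,-0.1]]]' 6 >/dev/null
python3 -c "
from h import *
st();hgt()
b=img('side')
cv2.imwrite('pics/c6.png',cv2.resize(b[150:230,265:345],(600,600),interpolation=cv2.INTER_CUBIC))"
```

```text
t 10.05 pos [491.5  -3.9  82.6] jaw 55.9 tilt 0.001 F [0.2 0.4 2.3] T [-0.02 -0.1  -0.06] grip 15.4mm j7 0.99
bottom row 206.25  wide rows 195.88-200.38 top 187.25
t 10.50 pos [491.2  -4.   82.6] jaw 61.5 tilt 0.000 F [0.1 0.8 3.3] T [-0.05 -0.1   0.  ] grip 15.5mm j7 1.08
bottom row 206.38  wide rows 195.88-200.38 top 187.50
```

View pics/c6.png

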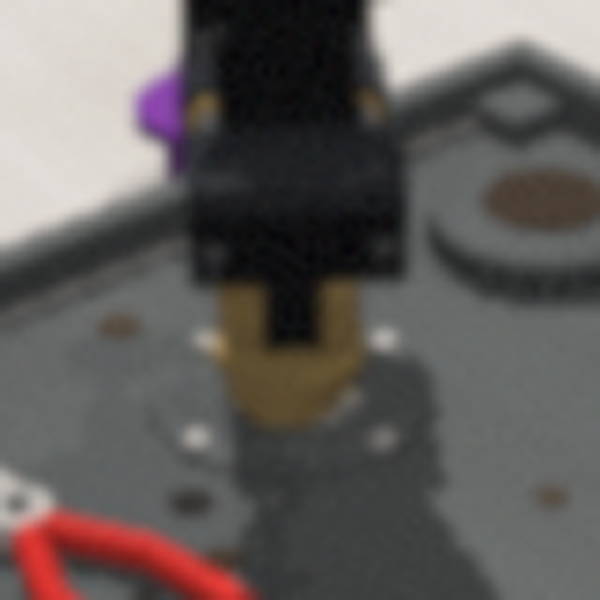

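The plug turns with the fingers, upright, still up (flange bottom row ~206.3). I keep turning backward slowly.

```bash
for i in 1 2 3; do python3 -m creep '[[[0.18,0,0,0,0,0,-0.04],[0.18,0,0,0,0,0,-0.08],[0.18,0,0,0,0,0,-0.08]]]' 6 >/dev/null
python3 -c "
from h import *
st();hgt(2)"; done
```

```text
t 11.00 pos [491.   -4.   82.3] jaw 66.1 tilt 0.000 F [ 0.7 -0.3 -0.8] T [-0.05 -0.24 -0.02] grip 15.4mm j7 1.16
bottom row 206.25  wide rows 196.12-201.88 top 188.00
t 11.40 pos [490.5  -4.   82.1] jaw 70.7 tilt 0.001 F [-0.7 -0.2 -0.7] T [-0.08  0.04 -0.04] grip 15.6mm j7 1.24
bottom row 206.38  wide rows 196.25-202.25 top 188.25
t 11.80 pos [490.8  -4.   82.3] jaw 75.3 tilt 0.001 F [-1.   0.1  0.2] T [0.04 0.03 0.02] grip 15.5mm j7 1.32
bottom row 206.38  wide rows 196.25-202.12 top 188.62
```

```bash
python3 -c "
from h import *
b=np.mean([img('side').astype(float) for _ in range(4)],0).astype(np.uint8);a=cv2.imread('pics/ref0.png')
f=lambda b:cv2.resize(b[175:220,280:325],(400,400),interpolation=cv2.INTER_CUBIC)
cv2.imwrite('pics/c7.png',np.clip(1.7*np.hstack([f(a),f(b)]).astype(float),0,255).astype(np.uint8))"
```

```text
(no output)
```

View pics/c7.png

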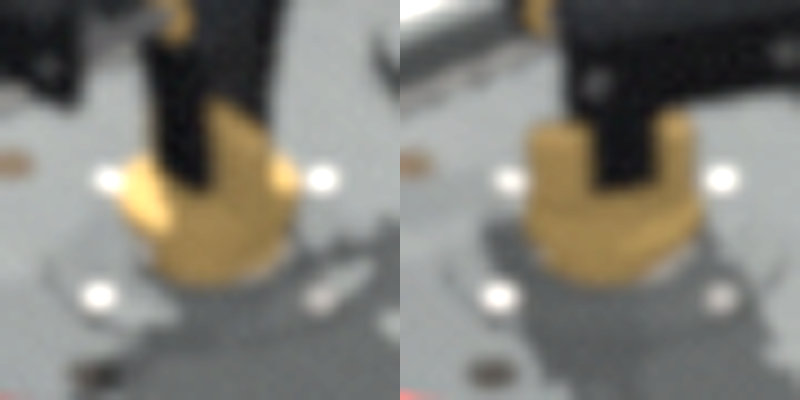

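```bash
python3 -c "
from h import *
for h in (.0145,.0075):
  z=.056+h
  for yaw in (150,160):
    c,s=np.cos(np.radians(yaw)),np.sin(np.radians(yaw))
    for e in (27,-27): print(h,yaw,e,'wing end top',np.round(proj('side',[.4912+.001*e*c,-.0052+.001*e*s,z+.036]),1))
  print('flange ctr',np.round(proj('side',[.4912,-.0052,z]),1), 'front low edge',np.round(proj('side',[.4912-.029*.54,-.0052-.029*.84,z]),1),'front rim bottom of boss hole',np.round(proj('side',[.4912-.0205*.54,-.0052-.0205*.84,.056]),1))
"
```

```text
0.0145 150 27 wing end top [294.1 186.6]
0.0145 150 -27 wing end top [313.5 186.1]
0.0145 160 27 wing end top [294.3 187.5]
0.0145 160 -27 wing end top [313.2 185.2]
flange ctr [304.1 197.3] front low edge [303.8 202.8] front rim bottom of boss hole [304.  205.5]
0.0075 150 27 wing end top [294.2 188.8]
0.0075 150 -27 wing end top [313.5 188.2]
0.0075 160 27 wing end top [294.4 189.6]
0.0075 160 -27 wing end top [313.3 187.4]
flange ctr [304.1 199.4] front low edge [303.8 204.9] front rim bottom of boss hole [304.  205.5]
```

Wing tops now sit at v≈188.6 and 187.1 (predicted: up 187.3/185.4, dropped 189.5/187.6). The widest rows fell 1.9 px and the lift force vanished between jaw 61° and 66°, so the plug has dropped into the start. I lower the fingers a little and screw clockwise.

```bash
python3 -m creep '[[[0.18,0,0,3,0,0,0],[0.18,0,0,6,0,0,0],[0.18,0,0,6,0,0,0]]]' 6 >/dev/null
python3 -c "
from h import *
st();hgt(2)"
python3 -m creep '[[[0.18,0,0,0,0,0,0.1],[0.18,0,0,0,0,0,0.2],[0.18,0,0,0,0,0,0.3],[0.18,0,0,0,0,0,0.4],[0.18,0,0,0,0,0,0.5]]]' 6 >/dev/null
python3 -c "
from h import *
st();hgt(2)"
python3 -m creep '[[[0.18,0,0,0,0,0,0.1],[0.18,0,0,0,0,0,0.2],[0.18,0,0,0,0,0,0.3],[0.18,0,0,0,0,0,0.4],[0.18,0,0,0,0,0,0.5]]]' 6 >/dev/null
python3 -c "
from h import *
st();hgt(2)"
```

```text
t 12.40 pos [491.2  -4.   76.2] jaw 75.3 tilt 0.000 F [ 1.2  0.1 -0.9] T [-0.05 -0.1  -0.06] grip 15.7mm j7 1.33
bottom row 206.25  wide rows 197.75-202.00 top 189.50
t 13.00 pos [491.1  -3.8  76.5] jaw 46.5 tilt 0.000 F [-0.6  0.5 -1.1] T [ 0.03 -0.04  0.05] grip 16.1mm j7 0.83
bottom row 206.25  wide rows 197.62-202.00 top 189.38
t 13.60 pos [491.   -3.8  76.4] jaw 18.0 tilt 0.000 F [ 0.5  0.5 -0.9] T [-0.02 -0.01  0.01] grip 15.6mm j7 0.34
bottom row 206.38  wide rows 197.50-202.38 top 188.88
```

```bash
for i in 1 2 3; do python3 -m creep '[[[0.18,0,0,0,0,0,0.1],[0.18,0,0,0,0,0,0.2],[0.18,0,0,0,0,0,0.3],[0.18,0,0,0,0,0,0.4],[0.18,0,0,0,0,0,0.5]]]' 6 >/dev/null
python3 -c "
from h import *
st();hgt(2)"; done
```

```text
t 14.20 pos [491.1  -3.9  76.5] jaw -10.6 tilt 0.000 F [ 0.5  0.7 -0.3] T [-0.15  0.03 -0.07] grip 15.7mm j7 -0.16
bottom row 206.38  wide rows 196.62-202.88 top 189.12
t 14.80 pos [491.1  -3.9  76.5] jaw -39.2 tilt 0.000 F [ 0.6  0.  -0.8] T [-0.04  0.07  0.03] grip 15.6mm j7 -0.65
bottom row 206.25  wide rows 196.38-203.25 top 187.00
t 15.40 pos [491.1  -3.9  76.5] jaw -67.8 tilt 0.000 F [-0.2 -0.4 -0.6] T [-0.13  0.24  0.04] grip 15.7mm j7 -1.14
bottom row 206.50  wide rows 197.38-203.88 top 191.88
```

```bash
for i in 1; do python3 -m creep '[[[0.18,0,0,1,0,0,0.1],[0.18,0,0,2,0,0,0.2],[0.18,0,0,2,0,0,0.3],[0.18,0,0,2,0,0,0.4],[0.18,0,0,2,0,0,0.5]]]' 6 >/dev/null
python3 -c "
from h import *
st();hgt(2)"; done
for i in 1 2 3; do python3 -m creep '[[[0.18,0,0,0,0,0,0.08],[0.18,0,0,0,0,0,0.16],[0.18,0,0,0,0,0,0.16]]]' 6 >/dev/null
python3 -c "
from h import *
st();hgt(2)"; done
```

```text
t 16.00 pos [491.4  -3.9  74.7] jaw -96.4 tilt 0.001 F [ 0.3  0.3 -1.7] T [-0.05  0.12  0.01] grip 15.7mm j7 -1.63
bottom row 206.50  wide rows 198.50-204.25 top 177.50
t 16.40 pos [491.1  -3.9  74.6] jaw -105.4 tilt 0.000 F [-0.3  0.6  0.3] T [-0.04  0.19 -0.05] grip 15.5mm j7 -1.79
bottom row 206.62  wide rows 198.50-204.38 top 191.50
t 16.80 pos [491.2  -3.9  74.6] jaw -114.7 tilt 0.000 F [ 0.3  0.3 -0.1] T [ 0.04  0.14 -0.01] grip 15.5mm j7 -1.95
bottom row 206.62  wide rows 198.38-204.00 top 190.25
t 17.20 pos [491.2  -3.9  74.6] jaw -123.9 tilt 0.000 F [0.8 0.3 1. ] T [0.01 0.13 0.  ] grip 15.7mm j7 -2.10
bottom row 206.62  wide rows 198.38-204.00 top 190.38
```

```bash
for i in 1 2 3 4; do python3 -m creep '[[[0.18,0,0,0,0,0,0.05],[0.18,0,0,0,0,0,0.08],[0.18,0,0,0,0,0,0.08]]]' 6 >/dev/null
python3 -c "
from h import *
st()"; done; python3 -c "
from h import *
hgt()"
```

```text
t 17.60 pos [491.2  -3.9  74.6] jaw -128.5 tilt 0.000 F [-0.2  0.3  1.1] T [-0.    0.09 -0.03] grip 15.5mm j7 -2.18
t 17.90 pos [491.2  -3.9  74.6] jaw -133.2 tilt 0.000 F [ 0.   0.6 -0.4] T [0.11 0.08 0.05] grip 15.8mm j7 -2.26
t 18.20 pos [491.2  -3.8  74.6] jaw -137.7 tilt 0.000 F [ 0.4  1.  -0.3] T [0.17 0.14 0.09] grip 15.6mm j7 -2.34
t 18.50 pos [491.1  -3.4  74.6] jaw -142.3 tilt 0.001 F [-0.3  2.4  0.7] T [0.59 0.19 0.26] grip 16.5mm j7 -2.42
bottom row 206.62  wide rows 198.38-204.12 top 190.12
```

Torque is starting to build (0.26 N m). One more small nudge, then back off, open and rise to check.

```bash
python3 -m creep '[[[0.18,0,0,0,0,0,0.04],[0.18,0,0,0,0,0,0.06]]]' 6 >/dev/null
python3 -c "
from h import *
st()"
python3 -m creep '[[[0.18,0,0,0,0,0,-0.1],[0.3,0,0,0,0,0,-0.15],[0.4,0,0,0,0,0,-0.15],[0.5,0,0,0,0,0,-0.15]]]' 6 >/dev/null
python3 -c "
from h import *
st()"
python3 -m creep '[[[0.5,0,0,-20,0,0,0],[0.5,0,0,-60,0,0,0],[0.5,0,0,-100,0,0,0],[0.5,0,0,-120,0,0,0]]]' 6 >/dev/null
python3 -c "
from h import *
st();go(.48,.25,.2,-110)"
```

```text
t 18.85 pos [491.2  -3.4  74.6] jaw -145.8 tilt 0.001 F [-0.2  2.6  1.3] T [0.88 0.14 0.26] grip 17.5mm j7 -2.48
t 19.25 pos [491.   -4.8  74.5] jaw -137.3 tilt 0.001 F [ 0.5 -0.7 -0.4] T [0.04 0.17 0.04] grip 32.9mm j7 -2.33
t 19.65 pos [492.7  -4.7 197.8] jaw -137.3 tilt 0.004 F [0.  0.3 0.1] T [ 0.01  0.16 -0.01] grip 43.4mm j7 -2.45
shift [-195.8 -163.3   -2. ] turn [-0.003 -0.003 -0.477] deg ccw 27.3
```

```bash
python3 -m creep '[[[0.5,-38,-32,0,0,0,-0.1],[0.5,-76,-64,0,0,0,-0.2],[0.5,-114,-96,0,0,0,-0.3],[0.5,-152,-128,0,0,0,-0.4],[0.5,-190,-160,0,0,0,-0.47]]]' 6 >/dev/null
python3 - <<'E'
from h import *
st()
a=np.mean([img('top').astype(float) for _ in range(4)],0);b=np.mean([img('side').astype(float) for _ in range(4)],0)
f=lambda a,x,y,w:cv2.resize(a[y:y+w,x:x+w],(400,400),interpolation=cv2.INTER_CUBIC)
cv2.imwrite('pics/c8.png',np.clip(1.4*np.hstack([f(a,256,164,50),f(b,275,170,60)]),0,255).astype(np.uint8))
m=cv2.inRange(cv2.cvtColor(a.astype(np.uint8),cv2.COLOR_BGR2HSV),(12,100,50),(32,255,255));m[:,:264]=0;m[:,300:]=0;m[:170]=0;m[206:]=0
cn=max(cv2.findContours(m,0,1)[0],key=cv2.contourArea);e,r=cv2.minEnclosingCircle(cn);print(e,r,onz('top',*e,.062))
for h in(0,.002,.004): 
  print(h,'axis top',proj('side',[.4912,-.0052,.056+h+.036]),'flange top ctr',proj('side',[.4912,-.0052,.062+h]),'front',proj('side',[.4912-.029*.54,-.0052-.029*.84,.056+h]))
E
```

```text
t 20.15 pos [479.4 245.6 194.6] jaw -110.2 tilt 0.000 F [ 1.  -0.2 -0.1] T [-0.02  0.12 -0.05] grip 43.6mm j7 -2.39
(280.664306640625, 187.85977172851562) 11.720002174377441 [ 0.49115598 -0.00614331  0.062     ]
0 axis top [303.91135805 190.79147737] flange top ctr [304.12117503 199.81088273] front [303.89485762 207.13903713]
0.002 axis top [303.89716809 190.18149335] flange top ctr [304.10736175 199.21709142] front [303.88059489 206.54139496]
0.004 axis top [303.88295247 189.57040635] flange top ctr [304.09352384 198.62224077] front [303.86630626 205.94266771]
```

View pics/c8.png

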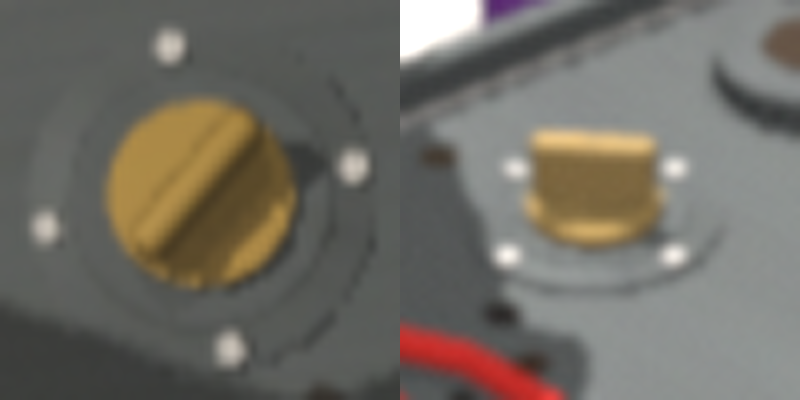

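The plug looks square: the flange lies concentric with the boss, wing at about -35° (≈185° past the start), and no gap shows. I check the height against the bolts to cancel calibration bias.

```bash
python3 - <<'E'
from h import *
b=np.mean([img('side').astype(float) for _ in range(4)],0);g=b.mean(2)
D=[]
for p in ([.53985,.00539,.054],[.50199,-.05344,.054],[.44359,-.0154,.054],[.48151,.04307,.054]):
    q=proj('side',p);u0,v0=np.round(q).astype(int);k=g[v0-3:v0+4,u0-3:u0+4];k=np.clip(k-np.percentile(k,75),0,None)
    Y,X=np.mgrid[v0-3:v0+4,u0-3:u0+4];D.append(np.array([(X*k).sum(),(Y*k).sum()])/k.sum()-q)
d=np.mean(D,0);print('bias',np.round(D,2).tolist(),d)
# wing top: bright band; centroid, and edges along columns near axis
hsv=cv2.cvtColor(b.astype(np.uint8),cv2.COLOR_BGR2HSV)
col=b[184:212,299:309].mean(1).mean(1);print(np.round(col).astype(int).tolist(),'rows from 184')
z=.092
for h in(0,.0015,.003,.007):
    y=np.radians(-35);n=np.array([-np.sin(y),np.cos(y),0]);c=np.array([.4912,-.0056,z+h])
    far,near=sorted([proj('side',c+.006*n)[1],proj('side',c-.006*n)[1]]);fr=proj('side',[.4912-.029*.54,-.0056-.029*.84,.056+h])[1]
    print(h,'far top %.2f near top %.2f flange front bottom %.2f'%(far+d[1],near+d[1],fr+d[1]))
E
```

```text
bias [[-0.69, -0.97], [-0.88, -1.03], [-0.66, -1.02], [-0.94, -0.9]] [-0.79331234 -0.98039546]
[100, 100, 101, 101, 102, 113, 129, 130, 108, 83, 71, 69, 69, 69, 69, 68, 68, 70, 76, 94, 108, 96, 79, 82, 92, 97, 103, 105] rows from 184
0 far top 188.78 near top 190.98 flange front bottom 206.22
0.0015 far top 188.32 near top 190.52 flange front bottom 205.78
0.003 far top 187.86 near top 190.06 flange front bottom 205.33
0.007 far top 186.64 near top 188.83 flange front bottom 204.13
```

```bash
python3 - <<'E'
from h import *
a=img('top').astype(float).mean(2);r=cv2.imread('pics/t0.png').astype(float).mean(2)
for n,(x,y,w,h) in dict(pliers=(262,222,75,30),cock=(348,216,32,22),capA=(243,108,42,42),capB=(362,92,36,36)).items():
    print(n,np.round(cv2.phaseCorrelate(r[y:y+h,x:x+w].copy(),a[y:y+h,x:x+w].copy()),2))if 0 else print(n,cv2.phaseCorrelate(r[y:y+h,x:x+w].copy(),a[y:y+h,x:x+w].copy()))
st();print(ctrl.close_job())
E
```

```text
pliers ((0.9741609988801798, 0.07749297672260624), 0.6304978313854128)
cock ((-0.06494239701051185, -0.07006367847048267), 0.9974665414816917)
capA ((0.49673394194521236, 0.4995380091217285), 1.0353971761785687)
capB ((0.06959149874854731, -0.11983832691356966), 0.9852466279488418)
t 20.80 pos [479.7 243.5 194.7] jaw -110.4 tilt 0.000 F [ 0.3  0.6 -0.2] T [-0.01  0.18 -0.01] grip 43.4mm j7 -2.39
the job is handed in; nothing more can be done
None
```

I refitted the small brass plug in the drain and handed the job in at about 20.8 s. No verdict was reported, so the result below rests on my own checks.

**What I did:** I gripped the plug by its wing and lowered it into the drain. I then turned it anticlockwise, held loosely, until it dropped, and screwed it clockwise until torque rose to about 0.26 N m on the world z axis. After that I opened the fingers and moved clear.

**Checks that agree:**
- **Position:** the top camera puts the flange within about 1 mm of the drain's axis.
- **Wing angle:** it stands at about -35°, roughly 185° past the start, which matches the "tight" figure.
- **Height:** corrected with the bolts, the side view fits a height of 0 to about 1.5 mm, and the flange looks flush.
- **Forces:** external forces stayed below 10 N in the readings I took, and nothing was touching the robot at the end.

**Checks that are weaker or disagree:**
- **Backward drop:** I judged it from a shift of about 2 pixels and the lift force vanishing. I did not measure the step 1 peak height (13.2–17.5 mm above the face) directly.
- **Height edges:** the flange and wing edges in the side view disagree by about 1 pixel (roughly 3 mm), so the height figure is only approximate.
- **Bystanders:** the gas cock and one low disc showed no movement in the top view. The pliers and another disc region read 0.7–1 pixel (about 2 mm), possibly from the arm's shadow. I did not work out which of the three round items were the two caps and which the fixed burner, and I left the item near (327,115) out of this check; the arm never went near it.

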